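# Drive the seated bush out of the turntable hub

### The arm

A 6-joint arm with a two-finger parallel gripper is mounted at the origin on the work surface. World frame = base frame: x ahead of the robot, y to its left, z up, the work surface at z = 0. Lengths are in m, angles in degrees, forces in N, time in s.
With the tool pointing down it reaches from about 0.4 to 0.825 m from the base axis. Payload 7 kg.
Tool frame: the origin (TCP) lies midway between the tips of the shut fingers; the grasp point (between the pads) lies r.grip_depth behind it (r.grip_depth is the distance from the TCP to the grasp point, in m); z points along the fingers, y is the line along which they close (so a half turn about z gives the same grasp; the last joint's range is limited). The gripper opens to 88 mm and grips with 3 to 60 N. Pads are 19 mm wide; open, the fingers measure 130 mm over their backs; the gripper's body (78 mm by 193 mm) begins 47 mm behind the grasp point.
Start: joints at [91.908, 20.546, 0.682, 0, -70.136, -16.507], TCP at [0.17, 0.653, 0.227] pointing down, gripper open.
Joint ranges: [-176.03, 176.03], [-82.01, 121.73], [-58.28, 71.71], [-173.87, 95.51], [-174.79, -0.11], [-173.66, 173.66]. Speed limits (degrees/s): [136.94, 136.94, 172.46, 180, 180, 180].

### API

Orientations are given as [roll, pitch, yaw] about the fixed x, y, z axes, in that order (R = Rz(yaw) Ry(pitch) Rx(roll)).
In Python, from plant import r gives the robot as it stands.
- The arm moves only by the tool step_hand, called after "Emit:" as name(argument=value, ...) on one line, values as JSON. Schema: {"type":"object","properties":{"ticks":{"type":"object","properties":{"x":{"type":"array","items":{"type":"number"},"minItems":1,"maxItems":12},"y":{"type":"array","items":{"type":"number"},"minItems":1,"maxItems":12},"z":{"type":"array","items":{"type":"number"},"minItems":1,"maxItems":12},"ax":{"type":"array","items":{"type":"number"},"minItems":1,"maxItems":12},"ay":{"type":"array","items":{"type":"number"},"minItems":1,"maxItems":12},"az":{"type":"array","items":{"type":"number"},"minItems":1,"maxItems":12}},"additionalProperties":false,"required":["x","y","z","ax","ay","az"]},"aperture":{"type":"number"},"clamp_n":{"type":"number"},"only":{"type":"string"},"quiet":{"type":"boolean"},"lines":{"type":"string"}},"required":["ticks"],"additionalProperties":false}. ticks is an object with one list for each field, all of the same length, 1 to 12, a row being the entries at one place: x, y, z (the shift in a scale on which 1.0 is 0.4 m), ax, ay, az (a rotation vector in shares of 90 degrees (1.0 is 90 degrees)); each row is the pose to reach, as a shift and turn from the pose commanded when the call began, along the tool's axes at that moment; what a row does not reach only later rows make up. A row lasts 1/12 s, in which the tool goes at most 0.0417 m and 7.16 degrees, less where a joint would pass 70% of its speed; a pose out of reach is approached as far as the arm can. aperture is the finger opening in m, set as the call begins (left out keeps the last). The fingers move at their own pace and stop on an object; clamp_n is the grip in N (left out, the last holds). Time passes only in rows, so rows that do not move let the fingers close. The tool returns the time, the measured TCP pose, the force, the opening and the grip force at its end. only (a regular expression) keeps the lines of the reply that match it, lines (a string "A,B") keeps lines A to B, and quiet returns only ok. A shift or turn number past 1, either way, is cut back to 1. Input that does not fit is refused with a message, and nothing moves.
- r.get_state(): the state, without advancing time (a new reading comes with each control period).
- r.capture(name): name is "scene" or "top"; returns a dict with "frame" (420x560x3 uint8, red, green, blue), "z_map" (420x560 float32, m along the optical axis (not along the pixel's ray), 0 where there is no reading), "fx", "fy", "cx", "cy" (pixels), "cam_to_world" (4x4, takes a point from camera to world coordinates). Camera axes: x right, y down, z forward; pixel columns grow to the right and rows downward; lengths in m; the calibration is good to about 2 mm. A picture is of the moment at which its call begins.
- r.close_job(): hands the job in; it is judged then, once.
The state is a dict: "time_s": time; "joints": joint angles; "qd": joint speeds; "joint_torque": joint torques, N m; "tcp_pos": TCP position; "eef_rot": TCP orientation; "contact_force": force on the tool from outside, world axes, zero at the start; "moment": the same for the moment, N m; "gripper_width": finger opening in m; "gripper_force": force on a finger pad.
Only numpy, scipy, OpenCV 4.12 (cv2) and the standard library are available. Lean on these libraries where they do the work, as an engineer would, in place of code of your own. Each camera call takes 0.05 s, during which the arm holds its last target. There are 200 camera calls.

### The job

Take the slim steel ejector rod from the wooden tool block, feel it gently into the hole of the guide plate on top of the turntable hub and press it straight down until the seated brass bush is driven out and drops into the tray of the stand; use the rod for this, not the fingers. Do not ram the stand or the bush: keep the pressing force under about 30 N. Then stand the rod back in the same block, right down in a hole, let go, and leave the tamper and the cup where they are.

Things in the scene. Friction and masses are not known exactly. Their poses are not given: they have to be found in the camera images.
- stand: Fixed stand; origin: middle of its underside on the table, z up. Grey tray 150 x 150 mm, floor 8 mm thick, rim to 26 mm. Legs at the corners (62 mm off the middle in x and y) and diagonal arms hold an aluminium hub barrel on the stand's axis, 58 mm outside, 28 mm bore, 95 to 115 mm high up. On it a square steel guide plate 52 x 52 x 12 mm (see hub_top).
- hub_top (a point): Point on the stand's axis, level with the guide plate's top face, 127 mm over the table. The plate is clamped and does not turn. Its 17 mm through hole (1 mm chamfer) is NOT centred here: its centre lies 3 mm away horizontally, in a direction that differs each time and is not measured; find it by feel or sight.
- bush: Closed brass bush, 26 mm diameter, 28 mm tall, 60 g. Origin: centre of its underside, z along its axis. Starts in the hub barrel on the stand's axis, its top 0.3 mm under the guide plate, its lower 8 mm showing below the barrel. A press fit holds it with about 9 to 18 N all the way; pushed 14 to 17 mm down it falls into the tray.
- rod: Steel ejector rod, 110 mm long, 170 g. Origin: centre of its lower end, z along its axis to the head. Shaft 16 mm diameter, tip chamfered 1 mm; above it a grip of square section, 20 x 20 mm, from 50 to 110 mm, its flats square to its x and y axes. Starts upright in one of the tool block's two holes (which one varies), its tip on the hole's floor 10 mm above the table.
- block: Fixed wooden tool block 75 (x) x 155 (y) x 50 mm (z), origin in the middle of its underside. Two upright holes 20 mm in diameter, 40 mm deep, 3 mm chamfer, at y = -40 mm and y = +40 mm; one holds the rod, the other the tamper.
- block_hole0 (a point): Centre of the mouth of the hole at y = -40 mm, in the block's top face.
- block_hole1 (a point): Centre of the mouth of the hole at y = +40 mm, in the block's top face.
- tamper: Dark wooden tamper standing in the other hole of the block: 18 mm shaft (too thick for the guide hole), mushroom head 44 mm wide, 88 mm long. Origin: centre of its lower end. Not needed.
- cup: White cup, 72 mm wide at the rim, 85 mm high, standing on the table beyond the stand. Origin: centre of its underside. Not needed.
Mind the look-alikes: they are no part of the job. There is more than one size of the rod; the job needs the middle-sized.

How it is judged:
By the outcome, as a careful person would: the job done as asked, in the order asked, and still so for the second after the job is handed in, with the robot touching nothing.
It also fails if it takes over 72 s, if anything falls off the work surface, if the arm or the gripper's body presses on something with over 40 N, if the wrist force passes 120 N, or if a joint passes its speed limit or range.

## Working session

There is one attempt and no reset: what is moved stays moved. The work goes in short steps, Python scripts to look and compute and a tool call to move; the robot and the scene stay as the last step left them, time stands still between calls to the robot, and variables do not carry over. Pictures are saved under pics/ and viewed, at most 10 in all, crops included, and the job is handed in when it is done.

```bash
mkdir -p pics; ls; cat > h.py <<'E'
import numpy as np, cv2
from plant import r
from scipy.spatial.transform import Rotation as R
def cap(n,tag):
    c=r.capture(n); np.savez('pics/'+tag+'.npz',**c); cv2.imwrite('pics/'+tag+'.png',c['frame'][:,:,::-1]); return c
def load(tag): return np.load('pics/'+tag+'.npz')
def pt(c,u,v,z=None):
    z=float(c['z_map'][int(round(v)),int(round(u))]) if z is None else z
    p=np.array([(u-c['cx'])/c['fx']*z,(v-c['cy'])/c['fy']*z,z,1]); return (c['cam_to_world']@p)[:3]
def ray(c,u,v,h):  # intersect with plane z=h
    o=c['cam_to_world'][:3,3]; d=pt(c,u,v,1.)-o; return o+d*(h-o[2])/d[2]
def crop(tag,x0,y0,x1,y1,s,out):
    c=load(tag)['frame'][y0:y1,x0:x1,::-1]; cv2.imwrite('pics/'+out+'.png',cv2.resize(c,None,fx=s,fy=s,interpolation=cv2.INTER_CUBIC))
E
python3 - <<'E'
from h import *
a=cap('scene','s0');b=cap('top','t0')
cv2.imwrite('pics/both.png',np.vstack([a['frame'],b['frame']])[:,:,::-1][:, :])
print(a['cam_to_world'],b['cam_to_world'],a['fx'],b['fx'],a['cx'],a['cy']); print(r.get_state(),r.grip_depth)
E
```

```text
pics
[[ 0.77965076  0.44001722 -0.44556654  0.96077998]
 [ 0.62610665 -0.5609463   0.54159922 -0.4540301 ]
 [-0.01162592 -0.70123042 -0.71283991  0.63952928]
 [ 0.          0.          0.          1.        ]] [[ 0.01559192 -0.98074808  0.19465377  0.4560929 ]
 [-0.99962533 -0.01090967  0.02510324 -0.05509451]
 [-0.02249635 -0.19497225 -0.98055073  0.91683051]
 [ 0.          0.          0.          1.        ]] 429.20030820264094 505.1927182621552 279.57913639753946 210.31487117291604
{'time_s': 0.1, 'joints': array([ 9.19081854e+01,  2.05865942e+01,  6.39681183e-01, -1.77094701e-02,
       -7.01355679e+01, -1.65079446e+01]), 'qd': array([ 0.10328295,  0.01208558,  0.12396785,  0.10504845,  0.02462356,
       -0.03380091]), 'joint_torque': array([-7.48153343e-04, -5.84164488e+01,  2.93749738e+01,  7.01553851e+00,
        1.01087141e-02, -5.34005301e-05]), 'tcp_pos': array([0.17004801, 0.6527842 , 0.22572978]), 'eef_rot': array([ 1.79916188e+02, -7.47617748e-03, -1.46057833e+01]), 'contact_force': array([ 0.12111649, -0.70740713, -0.07202531]), 'moment': array([-0.00763481, -0.00692296, -0.02005808]), 'gripper_force': 0.0, 'gripper_width': 0.08747578097781959} 0.0188
```

View pics/s0.png

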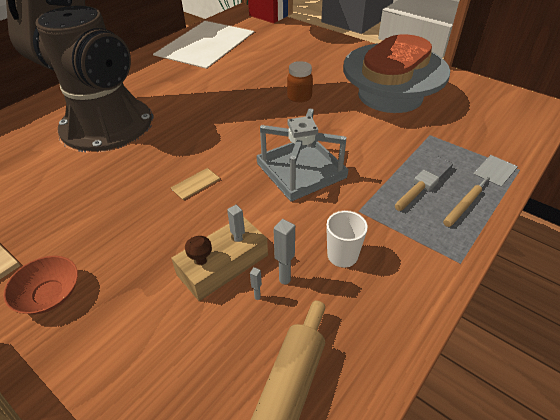

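View pics/t0.png

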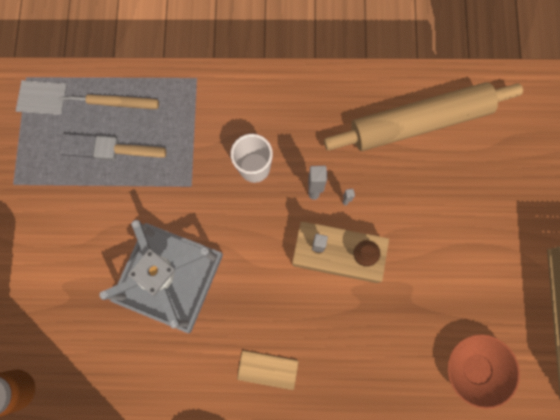

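Three rod-like things appear in the scene view: a large one standing free at (285,250), a small one free at (256,283), and a middle one in the block at (236,223). The one in the block fits, since it is middle-sized, square-gripped and in a block hole with the tamper in the other hole. I'll confirm it in an enlarged crop.

```bash
python3 - <<'E'
from h import *
A=load('s0')['frame'][185:305,165:305,::-1];B=load('t0')['frame'][150:290,285:400,::-1];C=load('t0')['frame'][235:310,110:200,::-1]
z=lambda i,w,h:cv2.resize(i,(w,h),interpolation=cv2.INTER_CUBIC)
# A 3x (420x360), B 2x.. C 4x
out=np.zeros((600,800,3),np.uint8)
a=z(A,420,360);b=z(B,345,420)
out[:360,:420]=a;out[:420,430:775]=b
c=z(C[10:60],90*4,200);out[380:580,:360]=c
cv2.imwrite('pics/c1.png',out)
a=load('s0');t=load('t0')
def comp(c,h):  # world height map
    v,u=np.mgrid[:420,:560];Z=c['z_map'];P=np.stack([(u-c['cx'])/c['fx']*Z,(v-c['cy'])/c['fy']*Z,Z,np.ones_like(Z)],-1)@c['cam_to_world'].T
    return P[...,:3]
T=comp(t,0);S=comp(a,0)
np.set_printoptions(precision=4,suppress=True)
for n,P,boxes in(('top',T,{'block':(290,220,392,284),'big':(300,160,330,200),'small':(340,185,358,206),'stand':(100,215,225,330),'cup':(230,130,275,185)}),('scene',S,{'block':(170,200,270,300),'big':(272,215,297,287),'small':(248,265,264,302),'stand':(255,110,350,198)})):
  for k,(x0,y0,x1,y1) in boxes.items():
    Q=P[y0:y1,x0:x1].reshape(-1,3)
    hs=Q[:,2]
    print(n,k,'max',np.percentile(hs,99.8))
    for lo,hi in((.04,.06),(.108,.14),(.085,.105),(.06,.085)):
      m=(hs>lo)&(hs<hi)
      if m.sum()>10: print('   ',lo,hi,m.sum(),Q[m].mean(0),cv2.minAreaRect(Q[m][:,:2].astype(np.float32)))
E
```

```text
top block max 0.9168305126398364
    0.04 0.06 3144 [ 0.5666 -0.1391  0.0493] ((0.567982017993927, -0.14456254243850708), (0.15544354915618896, 0.07582420110702515), 79.3376235961914)
    0.108 0.14 165 [ 0.5742 -0.1047  0.1188] ((0.5747130513191223, -0.10487010329961777), (0.019908223301172256, 0.020113326609134674), 79.74266052246094)
    0.085 0.105 581 [ 0.5597 -0.1794  0.0933] ((0.5585657954216003, -0.14950034022331238), (0.043385520577430725, 0.11021483689546585), 2.993096113204956)
    0.06 0.085 45 [ 0.5599 -0.1301  0.0759] ((0.5632258653640747, -0.14388471841812134), (0.10236383974552155, 0.023959854617714882), 71.6233901977539)
top big max 0.9168305126398364
    0.04 0.06 16 [ 0.6701 -0.0995  0.0472] ((0.670504629611969, -0.09978776425123215), (0.003498629666864872, 0.014287681318819523), 1.8506044149398804)
    0.108 0.14 97 [ 0.668  -0.0984  0.1253] ((0.6766300797462463, -0.09767381101846695), (0.027491504326462746, 0.02447451464831829), 14.902267456054688)
    0.085 0.105 55 [ 0.6695 -0.0968  0.0942] ((0.6713438630104065, -0.09450874477624893), (0.03302900493144989, 0.01
[... 3204 characters left out ...]
2047), (0.013508589006960392, 0.014976550824940205), 11.08392333984375)
scene stand max 0.6395292766711772
    0.04 0.06 120 [0.5403 0.1285 0.0499] ((0.5404608249664307, 0.11814920604228973), (0.18575851619243622, 0.09572998434305191), 24.84318733215332)
    0.108 0.14 690 [0.5246 0.1543 0.1214] ((0.5196780562400818, 0.15990319848060608), (0.1357007920742035, 0.12665031850337982), 68.46631622314453)
    0.085 0.105 408 [0.5307 0.1452 0.0988] ((0.5227068662643433, 0.15967455506324768), (0.13912929594516754, 0.13263487815856934), 68.81417846679688)
    0.06 0.085 161 [0.5363 0.1296 0.073 ] ((0.5386321544647217, 0.1174028217792511), (0.18672233819961548, 0.09538444131612778), 23.23641586303711)
```

View pics/c1.png

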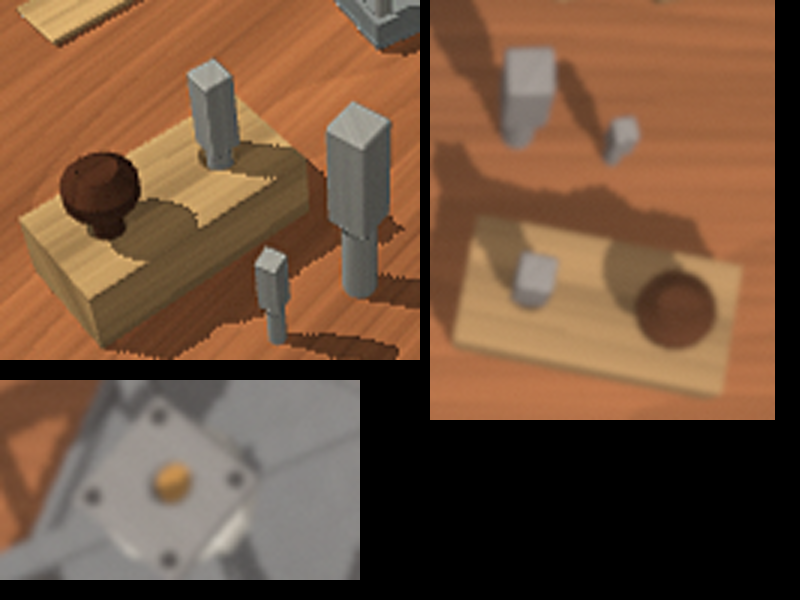

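The crop confirms it: the rod in the block is the middle-sized one, with its square grip standing in the hole at the +y end (scene (236,223), top (320,242)). In the top view the hole sits up and right of the plate's middle. Next I'll enlarge the plate in both views and work out the first move.

```bash
python3 - <<'E'
from h import *
np.set_printoptions(precision=4,suppress=True)
a=load('s0');t=load('t0')
out=np.zeros((400,800,3),np.uint8)
out[:]=np.hstack([cv2.resize(t['frame'][250:290,132:172,::-1],(400,400),interpolation=cv2.INTER_CUBIC),cv2.resize(a['frame'][105:145,283:323,::-1],(400,400),interpolation=cv2.INTER_CUBIC)])
cv2.imwrite('pics/c2.png',out)
# big rod height, plate plane heights
def cloud(c,x0,y0,x1,y1):
    v,u=np.mgrid[y0:y1,x0:x1];return np.array([pt(c,i,j) for i,j in zip(u.ravel(),v.ravel())])
for c,b in((t,(300,160,330,200)),(a,(272,215,297,287)),(t,(140,258,165,285)),(a,(288,115,318,140))):
    Q=cloud(c,*b);Q=Q[Q[:,2]<.3];print(np.percentile(Q[:,2],[50,90,99]), Q[Q[:,2]>np.percentile(Q[:,2],95)].mean(0))
# plate: points 0.122..0.132 within 40mm of axis
for c,b in((t,(132,250,172,290)),(a,(283,105,323,145))):
    Q=cloud(c,*b);m=(Q[:,2]>.122)&(Q[:,2]<.1315)&(np.hypot(Q[:,0]-.522,Q[:,1]-.16)<.04);print('plate',m.sum(),Q[m].mean(0),cv2.minAreaRect(Q[m][:,:2].astype(np.float32)))
s=r.get_state();M=R.from_euler('xyz',s['eef_rot'],degrees=True)
tgt=np.array([.5743,-.105,.073]);print(M.inv().apply(tgt-s['tcp_pos']),M.as_matrix())
E
```

```text
[0.0015 0.1433 0.1456] [ 0.6789 -0.0992  0.145 ]
[0.0415 0.1432 0.1458] [ 0.6782 -0.102   0.1453]
[0.1257 0.1277 0.1292] [0.5242 0.1607 0.1289]
[0.124  0.1284 0.1294] [0.5216 0.1592 0.1292]
plate 966 [0.5214 0.1606 0.1261] ((0.5211878418922424, 0.1613570600748062), (0.05277295410633087, 0.052020635455846786), 52.91841125488281)
plate 404 [0.5216 0.1582 0.1272] ((0.5199817419052124, 0.16027384996414185), (0.05287928879261017, 0.05600489303469658), 52.19597244262695)
[0.5823 0.6311 0.1537] [[ 0.9677 -0.2522 -0.0002]
 [-0.2522 -0.9677 -0.0014]
 [ 0.0001  0.0015 -1.    ]]
```

View pics/c2.png

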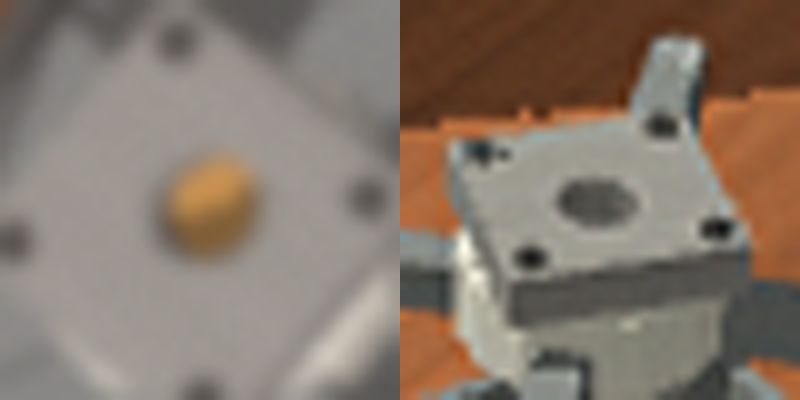

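Top crop: hole at about (207,205), giving pixel (152.2,270.0), with screws at (178,42), (367,198), (203,390) and (14,241). Scene crop: hole at (197,203), giving (302.2,124.8), with screws at (82,152), (261,126), (317,229) and (131,258). I'll start moving to the rod: the first call crosses over at height while turning to yaw -10.3°.

The rows are not in the units I measure in: shifts go in shares of 0.4 m and turns go in shares of 90 degrees. I convert before sending: 0.37 m / 0.4 = 0.925, 0.34 m / 0.4 = 0.85, -4.3 degrees / 90 = -0.0478.

```bash
python3 - <<'E'
from h import *
np.set_printoptions(precision=4,suppress=True)
a=load('s0');t=load('t0')
f=lambda c,x0,y0,x,y:ray(c,x0+x/10-.5,y0+y/10-.5,.127)
for c,x0,y0,h,S in((t,132,250,(207,205),[(178,42),(367,198),(203,390),(14,241)]),(a,283,105,(197,203),[(82,152),(261,126),(317,229),(131,258)])):
    H=f(c,x0,y0,*h);P=np.array([f(c,x0,y0,*s) for s in S]);C=P.mean(0);print('hole',H,'centre',C,'off',H-C,np.linalg.norm(H-C)); print(P[:,:2])
    # rod top at z=.12 check not needed
E
```

```text
hole [0.5227 0.158  0.127 ] centre [0.5208 0.1605 0.127 ] off [ 0.0019 -0.0025  0.    ] 0.0031533131052187565
[[0.5483 0.1643]
 [0.5241 0.1329]
 [0.494  0.1568]
 [0.5167 0.1881]]
hole [0.5211 0.1591 0.127 ] centre [0.5185 0.1629 0.127 ] off [ 0.0026 -0.0038  0.    ] 0.0045914681792761074
[[0.4907 0.1593]
 [0.5148 0.1904]
 [0.5463 0.1668]
 [0.5222 0.135 ]]
```

Emit:
step_hand(ticks={"x":[0.1,0.15,0.225,0.275,0.35,0.425,0.5,0.575,0.65,0.7125,0.775,0.85],"y":[0.1,0.175,0.25,0.325,0.4,0.475,0.55,0.625,0.7,0.775,0.85,0.925],"z":[0,0,0,0,0,0,0,0,0,0,0,0],"ax":[0,0,0,0,0,0,0,0,0,0,0,0],"ay":[0,0,0,0,0,0,0,0,0,0,0,0],"az":[0,0,0.0478,-0.0478,-0.0478,-0.0478,-0.0478,-0.0478,-0.0478,-0.0478,-0.0478,-0.0478]}, aperture=0.045, clamp_n=30)

```text
time_s: 1.1
tcp_pos: [0.4042, 0.2101, 0.2267]
eef_rot: [-180.0, 0.0, -10.3]
contact_force: [0.5, 0.5, -0.4]
gripper_width: 0.0451
gripper_force: 0.0
```

Converted, 0.279 m / 0.4 = 0.6975, 0.2228 m / 0.4 = 0.557.

Emit:
step_hand(ticks={"x":[0.0625,0.125,0.1875,0.25,0.3125,0.375,0.4375,0.5,0.557,0.557,0.557],"y":[0.0775,0.155,0.2325,0.31,0.3875,0.465,0.5425,0.62,0.6975,0.6975,0.6975],"z":[0,0,0.025,0.05,0.075,0.1,0.125,0.15,0.1625,0.1625,0.1625],"ax":[0,0,0,0,0,0,0,0,0,0,0],"ay":[0,0,0,0,0,0,0,0,0,0,0],"az":[0,0,0,0,0,0,0,0,0,0,0]})

```text
time_s: 2.02
tcp_pos: [0.5733, -0.1042, 0.16]
eef_rot: [180.0, 0.2, -10.5]
contact_force: [-0.1, -0.0, 0.0]
gripper_width: 0.0452
gripper_force: 0.0
```

```bash
python3 - <<'E'
from h import *
np.set_printoptions(precision=4,suppress=True)
print(r.get_state()['tcp_pos'],r.get_state()['joints'])
a=cap('scene','s1')
cv2.imwrite('pics/s1c.png',cv2.resize(a['frame'][140:300,160:330,::-1],None,fx=3,fy=3,interpolation=cv2.INTER_CUBIC))
E
```

```text
[ 0.5733 -0.1042  0.16  ] [  8.9156  15.0045 -16.4386  -0.0084 -58.7146  70.5682]
```

View pics/s1c.png

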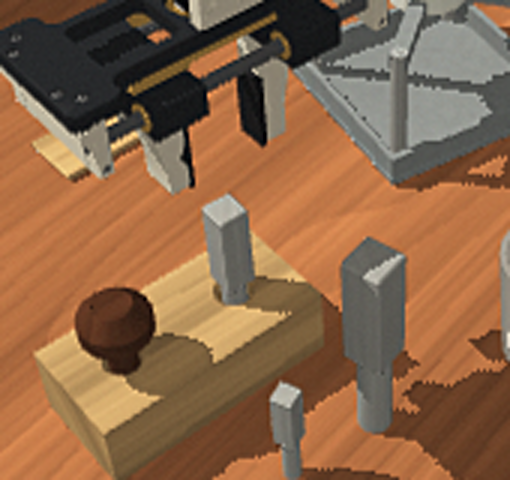

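The crop shows the open fingertips straddling the rod's head at crop (228,208), on its axis and 40 mm above it. The tamper and the big rod are clear. Descending and gripping.

Converted, 0.089 m / 0.4 = 0.2225, 0.06 m / 0.4 = 0.15.

Emit:
step_hand(ticks={"x":[0,0,0,0,0],"y":[0,0,0,0,0],"z":[0.075,0.15,0.2225,0.2225,0.2225],"ax":[0,0,0,0,0],"ay":[0,0,0,0,0],"az":[0,0,0,0,0]})

```text
time_s: 2.48
tcp_pos: [0.5726, -0.1011, 0.0723]
eef_rot: [179.9, 0.1, -10.2]
contact_force: [0.8, -0.4, 1.1]
gripper_width: 0.0449
gripper_force: 0.0
```

Emit:
step_hand(ticks={"x":[0,0,0,0,0,0],"y":[0,0,0,0,0,0],"z":[0,0,0,0,0,0],"ax":[0,0,0,0,0,0],"ay":[0,0,0,0,0,0],"az":[0,0,0,0,0,0]}, aperture=0.0, clamp_n=55)

```text
time_s: 2.98
tcp_pos: [0.5742, -0.1023, 0.0738]
eef_rot: [180.0, -0.1, -10.3]
contact_force: [-1.5, -1.2, 7.0]
gripper_width: 0.0199
gripper_force: 54.9
```

Converted, -0.12 m / 0.4 = -0.3, -0.09 m / 0.4 = -0.225.

Emit:
step_hand(ticks={"x":[0,0,0,0,0,0,0],"y":[0,0,0,0,0,0,0],"z":[-0.05,-0.125,-0.225,-0.3,-0.3,-0.3,-0.3],"ax":[0,0,0,0,0,0,0],"ay":[0,0,0,0,0,0,0],"az":[0,0,0,0,0,0,0]})

```text
time_s: 3.57
tcp_pos: [0.5728, -0.1019, 0.1918]
eef_rot: [-180.0, 0.1, -10.3]
contact_force: [0.0, -0.1, -2.6]
gripper_width: 0.0196
gripper_force: 55.0
```

```bash
python3 - <<'E'
from h import *
np.set_printoptions(precision=4,suppress=True)
s=r.get_state();print(s['tcp_pos'],s['eef_rot'],s['contact_force'],s['moment'])
t=cap('top','t2');a=cap('scene','s2')
o=np.hstack([cv2.resize(t['frame'][180:320,290:390,::-1],(400,560)),cv2.resize(a['frame'][100:240,170:270,::-1],(400,560))])
cv2.imwrite('pics/c3.png',o)
s=r.get_state();print(s['tcp_pos'],s['contact_force'])
E
```

```text
[ 0.5728 -0.1019  0.1918] [-179.9704    0.0654  -10.3275] [ 0.0014 -0.143  -2.5926] [-0.0642  0.0411 -0.0496]
[ 0.5725 -0.1021  0.1909] [-0.4247 -0.5589 -1.7087]
```

View pics/c3.png

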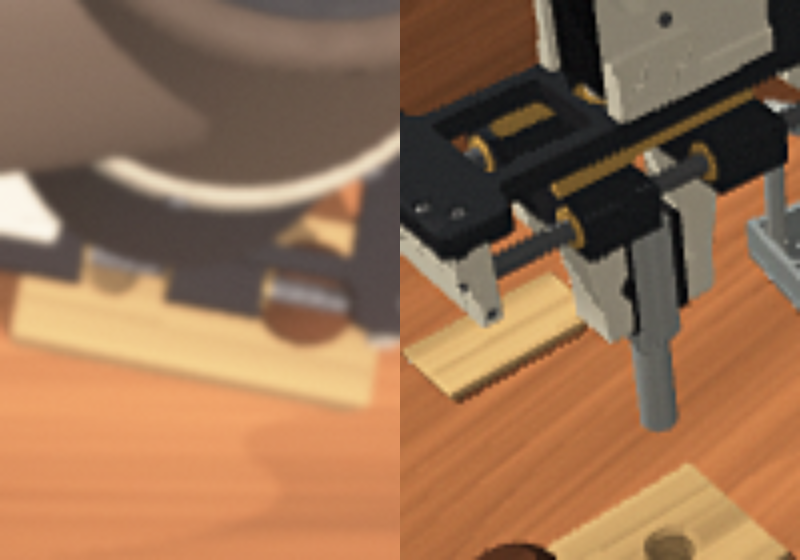

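The crop shows the rod upright in the fingers, with its tip at crop (659,419), i.e. scene pixel (234.3,204.3). The block hole is empty and the tamper undisturbed. The tip is level with the plate top, so I'll compare it with the hole in the same camera.

```bash
python3 - <<'E'
from h import *
np.set_printoptions(precision=4,suppress=True)
a=load('s2');s=r.get_state();tcp=s['tcp_pos']
zt=tcp[2]-.0638
tip=ray(a,234.25,204.25,zt);print('tip',tip,tip-tcp)
for hole in ([.5211,.1591],[.5225,.1588]):
  d=np.array([hole[0]-tip[0],hole[1]-tip[1],0]);M=R.from_euler('xyz',s['eef_rot'],degrees=True)
  print(d,M.inv().apply(d))
E
```

```text
tip [ 0.5707 -0.101   0.1271] [-0.0018  0.001  -0.0638]
[-0.0496  0.2601  0.    ] [-0.0954 -0.247   0.0002]
[-0.0482  0.2598  0.    ] [-0.094  -0.247   0.0002]
```

Converted, -0.247 m / 0.4 = -0.6175, -0.095 m / 0.4 = -0.2375.

Emit:
step_hand(ticks={"x":[0,-0.025,-0.055,-0.09,-0.125,-0.1575,-0.19,-0.215,-0.2375,-0.2375,-0.2375,-0.2375],"y":[0,-0.0675,-0.15,-0.2325,-0.315,-0.4,-0.4875,-0.5625,-0.6175,-0.6175,-0.6175,-0.6175],"z":[-0.05,-0.075,-0.075,-0.075,-0.075,-0.075,-0.075,-0.075,-0.075,-0.05,-0.03,-0.03],"ax":[0,0,0,0,0,0,0,0,0,0,0,0],"ay":[0,0,0,0,0,0,0,0,0,0,0,0],"az":[0,0,0,0,0,0,0,0,0,0,0,0]})

```text
time_s: 4.67
tcp_pos: [0.5226, 0.1571, 0.2014]
eef_rot: [179.8, 0.2, -10.3]
contact_force: [-0.6, -0.2, -2.8]
gripper_width: 0.0196
gripper_force: 55.0
```

Emit:
step_hand(ticks={"x":[0,0],"y":[0,0],"z":[0,0],"ax":[0,0],"ay":[0,0],"az":[0,0]})

```text
time_s: 4.83
tcp_pos: [0.5244, 0.1569, 0.2043]
eef_rot: [179.9, 0.0, -10.4]
contact_force: [0.1, 0.1, -0.7]
gripper_width: 0.0197
gripper_force: 55.0
```

```bash
python3 - <<'E'
from h import *
np.set_printoptions(precision=4,suppress=True)
t=cap('top','t3');a=cap('scene','s3')
s=r.get_state();print(s['tcp_pos'],s['contact_force'],s['moment'])
o=np.hstack([cv2.resize(t['frame'][230:310,110:190,::-1],(300,300)),cv2.resize(a['frame'][90:150,270:330,::-1],(500,500),interpolation=cv2.INTER_CUBIC)[:300*5//3][:500]]) if 0 else cv2.resize(a['frame'][90:150,270:330,::-1],(600,600),interpolation=cv2.INTER_CUBIC)
cv2.imwrite('pics/c4.png',o)
E
```

```text
[0.5246 0.1572 0.2048] [-0.7006  0.0499 -0.8051] [-0.0366 -0.011   0.026 ]
```

View pics/c4.png

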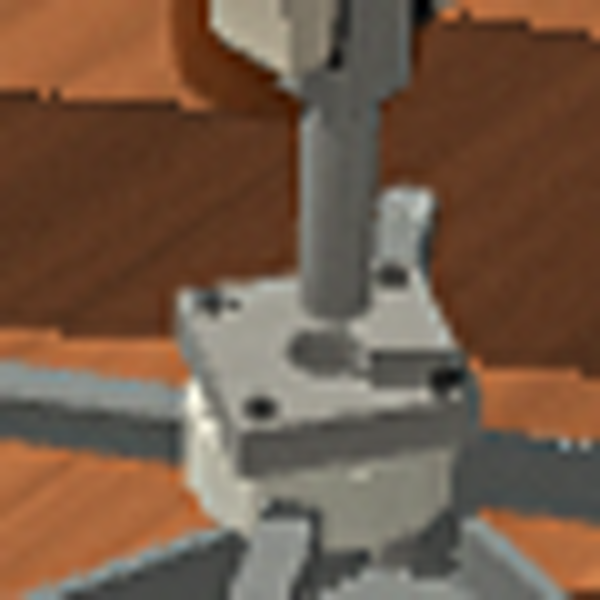

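The crop shows the tip disc centred at about (336,299), with the hole at (326,351) just below it and slightly left.

```bash
python3 - <<'E'
from h import *
np.set_printoptions(precision=4,suppress=True)
a=load('s3');s=r.get_state()
f=lambda x,y,z:ray(a,270+x/10-.5,90+y/10-.5,z)
h=f(326,351,.127);M=R.from_euler('xyz',s['eef_rot'],degrees=True)
for y in(296,300,304):
  t=f(336,y,s['tcp_pos'][2]-.0638);print(t,h,h-t,M.inv().apply((h-t)*[1,1,0]))
E
```

```text
[0.5224 0.1599 0.141 ] [0.5205 0.1596 0.127 ] [-0.0019 -0.0003 -0.014 ] [-0.0018  0.0007 -0.    ]
[0.5233 0.1587 0.141 ] [0.5205 0.1596 0.127 ] [-0.0027  0.0008 -0.014 ] [-0.0028 -0.0003 -0.    ]
[0.5241 0.1576 0.141 ] [0.5205 0.1596 0.127 ] [-0.0036  0.002  -0.014 ] [-0.0039 -0.0013 -0.    ]
```

Converted, 0.012 m / 0.4 = 0.03, 0.011 m / 0.4 = 0.0275.

Emit:
step_hand(ticks={"x":[-0.0025,-0.0058,-0.0058,-0.0058,-0.0058,-0.0058,-0.0058],"y":[0,0,0,0,0,0,0],"z":[0,0.0075,0.015,0.0225,0.0275,0.03,0.03],"ax":[0,0,0,0,0,0,0],"ay":[0,0,0,0,0,0,0],"az":[0,0,0,0,0,0,0]})

```text
time_s: 5.52
tcp_pos: [0.5219, 0.1583, 0.1922]
eef_rot: [180.0, 0.0, -10.3]
contact_force: [0.5, 0.5, -2.4]
gripper_width: 0.0199
gripper_force: 55.0
```

Emit:
step_hand(ticks={"x":[0,0,0,0],"y":[0,0,0,0],"z":[0.0025,0.005,0.0075,0.0075],"ax":[0,0,0,0],"ay":[0,0,0,0],"az":[0,0,0,0]})

```text
time_s: 5.85
tcp_pos: [0.5222, 0.1587, 0.1895]
eef_rot: [-180.0, -0.0, -10.3]
contact_force: [1.4, 2.0, -2.3]
gripper_width: 0.0202
gripper_force: 55.0
```

Converted, 0.0015 m / 0.4 = 0.0038, 0.001 m / 0.4 = 0.0025.

Emit:
step_hand(ticks={"x":[0,0,0,0],"y":[0,0,0,0],"z":[0.0013,0.0025,0.0038,0.0038],"ax":[0,0,0,0],"ay":[0,0,0,0],"az":[0,0,0,0]})

```text
time_s: 6.18
tcp_pos: [0.5222, 0.1587, 0.1881]
eef_rot: [-180.0, -0.0, -10.3]
contact_force: [-0.0, 2.8, -1.5]
gripper_width: 0.0198
gripper_force: 55.0
```

Emit:
step_hand(ticks={"x":[0,0,0,0],"y":[0,0,0,0],"z":[0.0013,0.0025,0.0038,0.0038],"ax":[0,0,0,0],"ay":[0,0,0,0],"az":[0,0,0,0]})

```text
time_s: 6.52
tcp_pos: [0.5222, 0.1587, 0.1866]
eef_rot: [-180.0, -0.0, -10.3]
contact_force: [-0.8, 4.2, -0.3]
gripper_width: 0.0199
gripper_force: 55.0
```

Converted, -0.0008 m / 0.4 = -0.002, -0.0004 m / 0.4 = -0.001.

Emit:
step_hand(ticks={"x":[0,0,0],"y":[-0.001,-0.002,-0.002],"z":[0,0,0],"ax":[0,0,0],"ay":[0,0,0],"az":[0,0,0]})

```text
time_s: 6.77
tcp_pos: [0.5221, 0.1589, 0.1865]
eef_rot: [180.0, 0.0, -10.3]
contact_force: [-0.3, 1.7, -0.8]
gripper_width: 0.0199
gripper_force: 55.0
```

Emit:
step_hand(ticks={"x":[0,0,0,0],"y":[0,0,0,0],"z":[0.0013,0.0025,0.0038,0.0038],"ax":[0,0,0,0],"ay":[0,0,0,0],"az":[0,0,0,0]})

```text
time_s: 7.1
tcp_pos: [0.522, 0.1589, 0.1848]
eef_rot: [180.0, 0.0, -10.3]
contact_force: [0.3, 1.9, -1.4]
gripper_width: 0.0196
gripper_force: 55.0
```

Converted, 0.004 m / 0.4 = 0.01, -0.0004 m / 0.4 = -0.001.

Emit:
step_hand(ticks={"x":[0,0,0,0,0],"y":[-0.001,-0.0013,-0.0013,-0.0013,-0.0013],"z":[0.0025,0.005,0.0075,0.01,0.01],"ax":[0,0,0,0,0],"ay":[0,0,0,0,0],"az":[0,0,0,0,0]})

```text
time_s: 7.52
tcp_pos: [0.522, 0.1594, 0.1807]
eef_rot: [180.0, 0.0, -10.3]
contact_force: [0.2, -0.3, -1.6]
gripper_width: 0.0195
gripper_force: 55.0
```

Emit:
step_hand(ticks={"x":[0,0,0,0,0],"y":[0,0,0,0,0],"z":[0.0013,0.0025,0.0038,0.005,0.005],"ax":[0,0,0,0,0],"ay":[0,0,0,0,0],"az":[0,0,0,0,0]})

```text
time_s: 7.93
tcp_pos: [0.5222, 0.1596, 0.1789]
eef_rot: [180.0, 0.0, -10.3]
contact_force: [-0.2, -1.0, -1.8]
gripper_width: 0.0197
gripper_force: 55.0
```

Well inside the hole with almost no side force. Continuing slowly to the bush.

Converted, 0.0015 m / 0.4 = 0.0038, 0.001 m / 0.4 = 0.0025.

Emit:
step_hand(ticks={"x":[0,0,0,0],"y":[0,0,0,0],"z":[0.0013,0.0025,0.0038,0.0038],"ax":[0,0,0,0],"ay":[0,0,0,0],"az":[0,0,0,0]})

```text
time_s: 8.27
tcp_pos: [0.5224, 0.1597, 0.1784]
eef_rot: [-180.0, -0.0, -10.3]
contact_force: [-1.9, -0.4, 5.0]
gripper_width: 0.0195
gripper_force: 54.9
```

Emit:
step_hand(ticks={"x":[0,0,0,0],"y":[0,0,0,0],"z":[0.0013,0.0025,0.0038,0.0038],"ax":[0,0,0,0],"ay":[0,0,0,0],"az":[0,0,0,0]})

```text
time_s: 8.6
tcp_pos: [0.5228, 0.1597, 0.1775]
eef_rot: [-180.0, -0.1, -10.3]
contact_force: [-2.4, -0.1, 8.4]
gripper_width: 0.0199
gripper_force: 54.9
```

Emit:
step_hand(ticks={"x":[0,0,0,0],"y":[0,0,0,0],"z":[0.0013,0.0025,0.0038,0.0038],"ax":[0,0,0,0],"ay":[0,0,0,0],"az":[0,0,0,0]})

```text
time_s: 8.93
tcp_pos: [0.5229, 0.1597, 0.1761]
eef_rot: [-180.0, -0.1, -10.3]
contact_force: [-2.5, -1.6, 9.3]
gripper_width: 0.0196
gripper_force: 54.9
```

The bush is moving at about 11 N. Pressing on steadily.

Converted, 0.004 m / 0.4 = 0.01, 0.0005 m / 0.4 = 0.0013.

Emit:
step_hand(ticks={"x":[-0.001,-0.001,-0.001,-0.001,-0.001,-0.001,-0.001,-0.001],"y":[0,0,0,0,0,0,0,0],"z":[0.0013,0.0025,0.0038,0.005,0.0063,0.0075,0.0088,0.01],"ax":[0,0,0,0,0,0,0,0],"ay":[0,0,0,0,0,0,0,0],"az":[0,0,0,0,0,0,0,0]})

```text
time_s: 9.6
tcp_pos: [0.5228, 0.1597, 0.1722]
eef_rot: [-180.0, -0.1, -10.3]
contact_force: [-1.5, -2.6, 9.6]
gripper_width: 0.0195
gripper_force: 54.9
```

Emit:
step_hand(ticks={"x":[0,0,0,0,0,0,0,0],"y":[0,0,0,0,0,0,0,0],"z":[0.0013,0.0025,0.0038,0.005,0.0063,0.0075,0.0088,0.01],"ax":[0,0,0,0,0,0,0,0],"ay":[0,0,0,0,0,0,0,0],"az":[0,0,0,0,0,0,0,0]})

```text
time_s: 10.27
tcp_pos: [0.5228, 0.1597, 0.1682]
eef_rot: [-180.0, -0.1, -10.3]
contact_force: [-1.3, -1.0, 8.4]
gripper_width: 0.0195
gripper_force: 54.9
```

Converted, 0.004 m / 0.4 = 0.01, 0.0035 m / 0.4 = 0.0088.

Emit:
step_hand(ticks={"x":[0,0,0,0,0,0,0,0],"y":[0,0,0,0,0,0,0,0],"z":[0.0013,0.0025,0.0038,0.005,0.0063,0.0075,0.0088,0.01],"ax":[0,0,0,0,0,0,0,0],"ay":[0,0,0,0,0,0,0,0],"az":[0,0,0,0,0,0,0,0]})

```text
time_s: 10.93
tcp_pos: [0.5224, 0.1597, 0.1637]
eef_rot: [-180.0, -0.1, -10.3]
contact_force: [-1.1, -0.4, 4.2]
gripper_width: 0.0197
gripper_force: 54.9
```

Emit:
step_hand(ticks={"x":[0,0,0,0,0,0,0],"y":[0,0,0,0,0,0,0],"z":[0.0013,0.0025,0.0038,0.005,0.0063,0.0075,0.0075],"ax":[0,0,0,0,0,0,0],"ay":[0,0,0,0,0,0,0],"az":[0,0,0,0,0,0,0]})

```text
time_s: 11.52
tcp_pos: [0.5218, 0.1597, 0.1593]
eef_rot: [180.0, 0.0, -10.3]
contact_force: [-0.5, 0.1, -1.9]
gripper_width: 0.0192
gripper_force: 55.0
```

The force is gone after about 19 mm of push. I'll check by colour and by picture that the bush is in the tray.

```bash
python3 - <<'E'
from h import *
a=cap('scene','s4')
cv2.imwrite('pics/c5.png',cv2.resize(a['frame'][100:210,245:365,::-1],(600,550),interpolation=cv2.INTER_CUBIC))
E
```

```text
(no output)
```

View pics/c5.png

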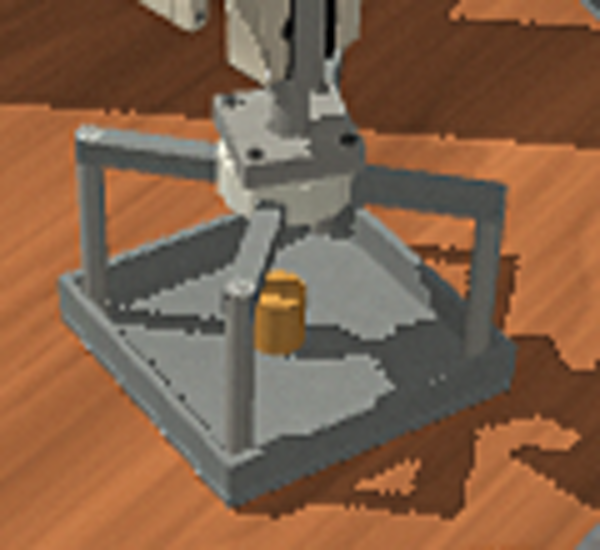

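The bush stands in the tray at crop (280,315), under the hub, and the stand is intact. Withdrawing straight up and going back to the block hole.

Converted, -0.065 m / 0.4 = -0.1625, -0.06 m / 0.4 = -0.15.

Emit:
step_hand(ticks={"x":[0,0,0,0,0,0,0],"y":[0,0,0,0,0,0,0],"z":[-0.025,-0.05,-0.075,-0.1125,-0.15,-0.1625,-0.1625],"ax":[0,0,0,0,0,0,0],"ay":[0,0,0,0,0,0,0],"az":[0,0,0,0,0,0,0]})

```text
time_s: 12.15
tcp_pos: [0.5227, 0.1602, 0.2269]
eef_rot: [-179.8, -0.2, -10.3]
contact_force: [1.1, -0.0, -1.9]
gripper_width: 0.0196
gripper_force: 55.0
```

Emit:
step_hand(ticks={"x":[0.025,0.055,0.0875,0.12,0.1525,0.185,0.2125,0.2325,0.2433,0.2433,0.2433,0.2433],"y":[0.065,0.14,0.225,0.3075,0.39,0.4725,0.545,0.595,0.621,0.621,0.621,0.621],"z":[0,0,0,0,0,0,0,0,0,0,0,0],"ax":[0,0,0,0,0,0,0,0,0,0,0,0],"ay":[0,0,0,0,0,0,0,0,0,0,0,0],"az":[0,0,0,0,0,0,0,0,0,0,0,0]})

```text
time_s: 13.15
tcp_pos: [0.5729, -0.1014, 0.2242]
eef_rot: [-180.0, 0.0, -10.3]
contact_force: [-0.1, 0.0, -1.5]
gripper_width: 0.0196
gripper_force: 55.0
```

Emit:
step_hand(ticks={"x":[0,0,0,0,0,0],"y":[0,0,0,0,0,0],"z":[0.075,0.15,0.2,0.225,0.225,0.225],"ax":[0,0,0,0,0,0],"ay":[0,0,0,0,0,0],"az":[0,0,0,0,0,0]})

```text
time_s: 13.65
tcp_pos: [0.5736, -0.1014, 0.1351]
eef_rot: [180.0, -0.0, -10.2]
contact_force: [0.8, 0.4, -1.9]
gripper_width: 0.0198
gripper_force: 55.0
```

```bash
python3 - <<'E'
from h import *
a=cap('scene','s5');s=r.get_state();print(s['tcp_pos'],s['contact_force'])
cv2.imwrite('pics/c6.png',cv2.resize(a['frame'][150:300,165:305,::-1],(560,600),interpolation=cv2.INTER_CUBIC))
E
```

```text
[ 0.57419762 -0.10158438  0.13591313] [-0.12317504  1.0909848  -1.4433744 ]
```

View pics/c6.png

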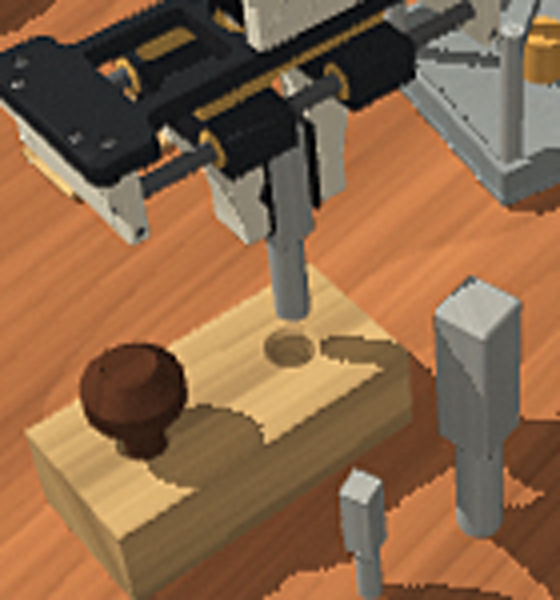

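The crop shows the tip at about (293,307) over the free hole at (289,349), with the tamper untouched. Checking the offset.

```bash
python3 - <<'E'
from h import *
np.set_printoptions(precision=4,suppress=True)
a=load('s5');s=r.get_state();M=R.from_euler('xyz',s['eef_rot'],degrees=True)
f=lambda x,y,z:ray(a,165+x/4-.5,150+y/4-.5,z)
h=f(289,349,.05)
for y in(305,309): t=f(293,y,s['tcp_pos'][2]-.064);print(t,h,M.inv().apply((h-t)*[1,1,0]))
E
```

```text
[ 0.5712 -0.0994  0.0719] [ 0.5732 -0.1068  0.05  ] [0.0033 0.007  0.    ]
[ 0.5729 -0.1012  0.0719] [ 0.5732 -0.1068  0.05  ] [0.0013 0.0055 0.    ]
```

Converted, 0.024 m / 0.4 = 0.06, 0.003 m / 0.4 = 0.0075.

Emit:
step_hand(ticks={"x":[0.0025,0.0025,0.0025,0.0025,0.0025,0.0025,0.0025,0.0025,0.0025],"y":[0.0075,0.0075,0.0075,0.0075,0.0075,0.0075,0.0075,0.0075,0.0075],"z":[0.0075,0.02,0.0325,0.045,0.05,0.055,0.0575,0.06,0.06],"ax":[0,0,0,0,0,0,0,0,0],"ay":[0,0,0,0,0,0,0,0,0],"az":[0,0,0,0,0,0,0,0,0]})

```text
time_s: 14.45
tcp_pos: [0.5736, -0.1052, 0.1104]
eef_rot: [180.0, 0.0, -10.3]
contact_force: [-0.1, 0.3, -1.9]
gripper_width: 0.0196
gripper_force: 55.0
```

Emit:
step_hand(ticks={"x":[0,0,0,0,0],"y":[0,0,0,0,0],"z":[0.0025,0.005,0.0075,0.01,0.01],"ax":[0,0,0,0,0],"ay":[0,0,0,0,0],"az":[0,0,0,0,0]})

```text
time_s: 14.87
tcp_pos: [0.5735, -0.1052, 0.1063]
eef_rot: [180.0, 0.0, -10.3]
contact_force: [-0.6, -0.9, -1.9]
gripper_width: 0.0201
gripper_force: 55.0
```

Converted, 0.015 m / 0.4 = 0.0375, 0.012 m / 0.4 = 0.03.

Emit:
step_hand(ticks={"x":[0,0,0,0,0,0],"y":[0,0,0,0,0,0],"z":[0.0075,0.015,0.0225,0.03,0.0375,0.0375],"ax":[0,0,0,0,0,0],"ay":[0,0,0,0,0,0],"az":[0,0,0,0,0,0]})

```text
time_s: 15.37
tcp_pos: [0.5731, -0.1053, 0.0907]
eef_rot: [180.0, 0.1, -10.3]
contact_force: [0.2, -1.4, -1.6]
gripper_width: 0.0201
gripper_force: 55.0
```

Emit:
step_hand(ticks={"x":[0,0,0,0,0,0],"y":[0,0,0,0,0,0],"z":[0.0075,0.015,0.0225,0.03,0.035,0.035],"ax":[0,0,0,0,0,0],"ay":[0,0,0,0,0,0],"az":[0,0,0,0,0,0]})

```text
time_s: 15.87
tcp_pos: [0.5733, -0.1052, 0.0769]
eef_rot: [180.0, 0.0, -10.3]
contact_force: [0.3, 0.1, -1.6]
gripper_width: 0.0198
gripper_force: 55.0
```

Converted, 0.003 m / 0.4 = 0.0075, 0.0025 m / 0.4 = 0.0063.

Emit:
step_hand(ticks={"x":[0,0,0,0,0],"y":[0,0,0,0,0],"z":[0.0025,0.005,0.0063,0.0075,0.0075],"ax":[0,0,0,0,0],"ay":[0,0,0,0,0],"az":[0,0,0,0,0]})

```text
time_s: 16.28
tcp_pos: [0.5736, -0.1052, 0.0745]
eef_rot: [-180.0, -0.0, -10.3]
contact_force: [0.4, 0.1, -1.4]
gripper_width: 0.0198
gripper_force: 55.0
```

Emit:
step_hand(ticks={"x":[0,0,0],"y":[0,0,0],"z":[0.0013,0.0025,0.0025],"ax":[0,0,0],"ay":[0,0,0],"az":[0,0,0]})

```text
time_s: 16.53
tcp_pos: [0.5737, -0.1052, 0.0738]
eef_rot: [180.0, -0.0, -10.3]
contact_force: [-0.3, 0.5, 0.1]
gripper_width: 0.0197
gripper_force: 55.0
```

Floor reached, with Fz rising at 0.0738. Releasing now: I open modestly, since the tamper is near, then lift straight up.

Emit:
step_hand(ticks={"x":[0,0,0,0,0,0],"y":[0,0,0,0,0,0],"z":[0,0,0,0,0,0],"ax":[0,0,0,0,0,0],"ay":[0,0,0,0,0,0],"az":[0,0,0,0,0,0]}, aperture=0.045)

```text
time_s: 17.03
tcp_pos: [0.5736, -0.1052, 0.0735]
eef_rot: [-180.0, -0.0, -10.3]
contact_force: [0.1, 0.3, 0.4]
gripper_width: 0.0447
gripper_force: 0.0
```

Emit:
step_hand(ticks={"x":[0,0,0,0,0,-0.075,-0.15,-0.225,-0.275,-0.275,-0.275],"y":[0,0,0,0,0,0,0,0,0,0,0],"z":[-0.025,-0.075,-0.15,-0.225,-0.3,-0.35,-0.35,-0.35,-0.35,-0.35,-0.35],"ax":[0,0,0,0,0,0,0,0,0,0,0],"ay":[0,0,0,0,0,0,0,0,0,0,0],"az":[0,0,0,0,0,0,0,0,0,0,0]})

```text
time_s: 17.95
tcp_pos: [0.465, -0.0854, 0.2151]
eef_rot: [-180.0, -0.1, -10.3]
contact_force: [-0.0, 0.3, -0.4]
gripper_width: 0.0454
gripper_force: 0.0
```

```bash
python3 - <<'E'
from h import *
a=cap('scene','s6')
cv2.imwrite('pics/c7.png',cv2.resize(a['frame'][90:310,150:390,::-1],(720,600),interpolation=cv2.INTER_CUBIC))
Q=np.array([pt(a,u,v) for u in range(215,255) for v in range(195,245)]);Q=Q[(Q[:,2]>.1)&(np.hypot(Q[:,0]-.574,Q[:,1]+.106)<.03)];print(len(Q),np.percentile(Q[:,2],98),r.get_state()['contact_force'])
E
```

```text
214 0.1220290668390602 [ 0.37686694 -0.21775453 -0.72913822]
```

View pics/c7.png

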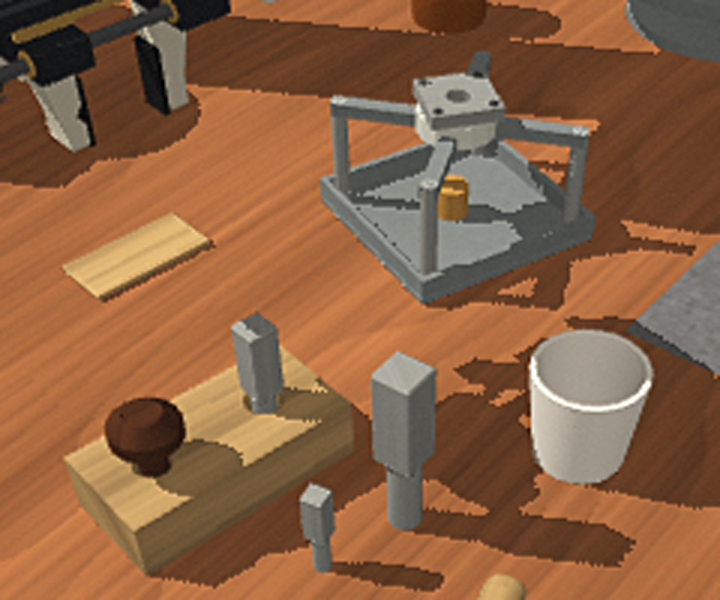

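The rod stands fully seated in its hole at crop (258,365), with its top at z≈0.12. The bush is in the tray at (453,198), and the tamper and cup are where they were. The gripper is clear, so I'm handing in.

```bash
python3 -c "
from plant import r
print(r.close_job())"
```

```text
the job is handed in; nothing more can be done
None
```

The rod drove the bush out into the tray with about 11 N of press force (read between short steps), then went back fully down in its own block hole; the tamper and cup were not touched, and the job was handed in at about 18 s.

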